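# Shift the mast-drive selector lever through its H-gate to the green slot

### The job

The mast-drive selector on the rack shelf is parked in the slot with the white dot. Push its cream-knobbed lever through the H-shaped gate and fully home into the slot with the green dot, without running it into the slots with the blue or yellow dot on the way. Only push it with the fingertips or the outside of the fingers, never take the lever between them, leave it there standing by itself, and leave the spares case, its open lid and the loose parts around it where they are.

Things in the scene. Friction and masses are not known exactly. Their poses are not given: they have to be found in the camera images.
- gate: selector unit fixed to the shelf: grey housing 170 x 150 mm (its x, y), 80 mm high, topped by a dark steel gate plate. Origin at the centre of its underside, z up. Four slot ends with flat coloured dots beyond them at x = +-66, y = +-52 mm: white at -x -y (lever starts there), blue at +x -y; green and yellow at +y, one at +x, the other at -x, changing from run to run
- green_dot: green dot, 20 mm across, 1 mm thick, flat on the plate beside the end of the slot to be reached; origin under its centre, 80 mm above the shelf
- yellow_dot: yellow dot, same size and height, beside the slot at the other end of that leg
- lever_knob (a point): centre of the cream ball knob (32 mm across) on the lever, a 10 mm steel shaft that tilts about a point 15 mm above the shelf on the unit's z axis, 130 mm from the knob centre. Knob centre 145 mm above the shelf upright, 131 mm in a slot end, there 43 mm in x and 38 mm in y from the unit's axis; 0 mm in x at the crossbar. Site z: up the shaft
- shift (a joint): lever tilt along the unit's x (rad): positive to its +x, 0 at the crossbar, stops at -0.354 and +0.354 (slots fully home). No spring or detent: dry friction (about 3 N at the knob) holds the lever wherever it is left
- select (a joint): lever tilt along the unit's y (rad): positive to the unit's +y, stops at -0.30 (leg with white and blue) and +0.30 (leg with green and yellow)
- case: blue plastic spares case, 160 x 220 x 70 mm, fixed to the shelf; origin at the centre of its underside
- case_lid_handle (a point): black knob on the case's lid, which stands open on a stiff friction hinge along the case's +x rim; 35 mm out from the lid's face, leave alone. The open lid reaches up to about 0.24 m above the shelf
- plate: loose black quick-release tripod plate, 50 x 42 x 16 mm, lying flat; origin at the centre of its underside; leave alone
- hood: loose silver lens hood, a ring 76 mm across and 42 mm high; origin at the centre of its underside; leave alone
- adapter: loose brass screw adapter, 26 mm across and 24 mm high; origin at the centre of its underside; leave alone
- gate_centre (a point): centre of the H-slot, on the plate's top, 80 mm above the shelf. Two legs (16 mm wide) run along the unit's x at y = +20 and -20 mm, joined at x = 0 by a crossbar along y (18 mm wide); the plate's tongues between the legs start at x = +9 and -9 mm with rounded corners, so the lever can only change legs near x = 0
Mind the look-alikes: they are no part of the job. Of the things that look like the gate, the largest one is meant.

How it is judged (in metres and radians):
At the end, for the whole second after the job is handed in: the lever stands at rest in the slot with the green dot, tilted at least 0.28 of its 0.354 rad towards that slot's end and more than 0.2 rad to that leg's side; plate, hood and adapter within 15 mm and the lid knob within 20 mm of where they started (value of joint select above 0.2 rad and ((x of green_dot in the frame of gate above 0 m and value of joint shift above 0.28 rad) or (x of green_dot in the frame of gate below 0 m and value of joint shift below -0.28 rad)) and velocity of joint shift between -0.05 and 0.05 rad/s and distance of each of plate, hood, adapter from where it was at the start of the episode below 0.015 m and distance of case_lid_handle from where it was at the start of the episode below 0.02 m); the robot touches nothing.
It fails at once if the lever is run into the blue slot (more than 0.2 rad) (value of joint select below -0.1 rad and value of joint shift above 0.2 rad).
It fails at once if the lever is run into the yellow slot (more than 0.2 rad) (value of joint select above 0.1 rad and ((x of green_dot in the frame of gate above 0 m and value of joint shift below -0.2 rad) or (x of green_dot in the frame of gate below 0 m and value of joint shift above 0.2 rad))).
It fails at once if the lever is taken between the fingers (grasp point within 13 mm of the shaft's axis, lower than 22 mm above the knob's centre) (x of the grasp point in the frame of lever_knob between -0.013 and 0.013 m and y of the grasp point in the frame of lever_knob between -0.013 and 0.013 m and z of the grasp point in the frame of lever_knob between -0.06 and 0.022 m).
It fails at once if a loose part is shifted by over 15 mm or lifted (distance of any of plate, hood, adapter from where it was at the start of the episode above 0.015 m).
It fails at once if the spares case's lid is moved (its knob by over 20 mm) (distance of case_lid_handle from where it was at the start of the episode above 0.02 m).
It also fails if it takes over 53 s, if anything falls off the work surface, if the arm or the gripper's body presses on something with over 40 N, if the wrist force passes 120 N, or if a joint passes its speed limit or range.

### The arm

A 6-joint arm with a two-finger parallel gripper is mounted at the origin on the work surface. World frame = base frame: x ahead of the robot, y to its left, z up, the work surface at z = 0. Lengths are in mm, angles in rad, forces in N, time in s.
With the tool pointing down it reaches from about 325 to 875 mm from the base axis. Payload 4.4 kg.
Tool frame: the origin (TCP) lies at the very end of the fingers, on their centre line; the grasp point (between the pads) lies 19 mm behind it; z points along the fingers, y is the line along which they close (so a half turn about z gives the same grasp; the last joint's range is limited). The gripper opens to 85 mm and grips with 20 to 120 N. Pads are 22 mm wide; open, the fingers measure 114 mm over their backs; the gripper's body (76 mm by 85 mm) begins 54 mm behind the grasp point. The pads swing forward as they close: fully open they stand 13 mm farther back than shut.
Start: joints at [-1.276, 0.207, 1.542, -0, 1.393, -0.15], TCP at [247.917, -518.811, 231.282] pointing down, gripper open.
Joint ranges: [-2.73, 2.73], [-0.86, 2.22], [0.23, 2.46], [-1.11, 4.25], [0.08, 2.63], [-2.82, 2.82]. Speed limits (rad/s): [2.79, 2.79, 3.14, 3.14, 3.14, 3.14].

### API

Orientations are given as a unit quaternion [x, y, z, w].
In Python, from bench import env gives the robot as it stands. The module is installed in compiled form; this text tells all that it offers. Calls block until the motion is done:
- env.move_ptp(position, orientation): joint-space move of the TCP to a pose.
- env.movel(position, v=150, frame=None): straight line of the TCP; frame=None keeps the orientation; v is the mean speed in mm/s.
- env.movej(angles): joint-space move.
- env.grip(opening, effort=None): finger opening in mm; effort is the grip in N (None keeps the last); returns when the fingers have stopped.
- env.pause(seconds).
- env.ik(position, orientation): joint angles nearest the present ones, or None.
- env.get_state(): the state.
- env.capture(name): name is "side" or "top" or "wrist"; returns the picture (400x640x3 uint8, red, green, blue); there is no depth.
- env.calibration(name): a dict with "vfov" (degrees; the focal length in pixels is half the picture's height over the tangent of half this angle, whatever the lens; pixels are square), "cx", "cy" (the principal point, pixels), "rvec" (rotation vector, rad) and "tvec" (3), from world to camera coordinates, as OpenCV has them; the wrist camera has in their place "hand_eye" (4x4, takes a point from camera to tool coordinates, whose origin is the TCP and whose axes are the flange's). Camera axes: x right, y down, z forward; pixel columns grow to the right and rows downward; lengths in mm; the calibration is good to about 2 mm. A picture is of the moment at which its call begins: read the wrist's pose just before it. calibration takes no time and is no camera call.
A pose or a line that the arm cannot do raises env.IKError and nothing moves.
- env.job_done(): hands the job in; it is judged then, once.
Trained networks look in the newest picture that a camera, given by its name, has taken for a name from the list of things; names that differ only in an ending like _2 or _b are one class to them, and where a whole thing is asked for, a point or a joint stands for the part that bears it (a point fixed in the world has none). Each returns a list of dicts, best first, with "confidence" (0 to 1); they miss things now and then, are a little off and sometimes report something else, mostly with a low value. They report only what shows in the picture. A call takes as long as a camera call. They do not tell look-alikes from the thing itself.
- env.find_in(camera, name): "centre" ([x, y, z] in mm, in world coordinates, good to about 4 mm: the middle of the surface that is visible of it).
- env.mark_of(camera, name): "centre" ([x, y, z] in mm, in world coordinates, good to about 4 mm: a listed point, or the origin of a listed thing).
The state is a dict: "time": time; "joints": joint angles; "joint_vel": joint speeds; "tau": joint torques, N m; "tool_pos": TCP position; "tcp_rot": TCP orientation; "force": force on the tool from outside, world axes, zero at the start; "wrist_torque": the same for the moment, N m; "gripper_width": finger opening in mm; "gripper_force": force on a finger pad.
Only numpy, scipy, OpenCV 4.12 (cv2) and the standard library are available. Lean on these libraries where they do the work, as an engineer would, in place of code of your own. Each camera call takes 0.05 s, during which the arm holds its last target. There are 200 camera calls.

## Working session

There is one attempt and no reset: what is moved stays moved. The work goes in short steps, each a Python script; the robot and the scene stay as the last script left them, time stands still between calls to the robot, and variables do not carry over. Pictures are saved under pics/ and viewed, at most 10 in all, crops included, and the job is handed in when it is done.

```bash
mkdir -p pics; python3 - <<'E'
from bench import env
import cv2,numpy as np
for c in ["top","side"]:
    im=env.capture(c); cv2.imwrite(f"pics/{c}0.png",im[:,:,::-1])
    for n in ["gate","gate_centre","green_dot","yellow_dot","lever_knob","case","case_lid_handle","plate","hood","adapter"]:
        print(c,n,[(np.round(d["centre"]).tolist(),round(d["confidence"],2)) for d in env.mark_of(c,n)][:4])
print(env.get_state()["time"])
E
```

```text
top gate [([529.0, -108.0, 3.0], 0.84), ([754.0, -129.0, -0.0], 0.6), ([440.0, 113.0, 2.0], 0.56)]
top gate_centre [([529.0, -107.0, 81.0], 0.88), ([438.0, 116.0, 54.0], 0.74), ([754.0, -130.0, 59.0], 0.63)]
top green_dot [([494.0, -29.0, 80.0], 0.63)]
top yellow_dot [([618.0, -82.0, 83.0], 0.45), ([582.0, 450.0, 1.0], 0.4)]
top lever_knob [([437.0, 111.0, 106.0], 0.51), ([476.0, -127.0, 133.0], 0.49), ([750.0, -129.0, 105.0], 0.46)]
top case [([584.0, 454.0, -2.0], 0.74)]
top case_lid_handle [([699.0, 436.0, 201.0], 0.69), ([500.0, -337.0, -1.0], 0.18)]
top plate [([652.0, -364.0, -4.0], 0.8)]
top hood [([502.0, -338.0, 0.0], 0.63)]
top adapter [([512.0, 230.0, -1.0], 0.43)]
side gate [([439.0, 112.0, -2.0], 0.86), ([534.0, -109.0, -0.0], 0.82), ([749.0, -132.0, 4.0], 0.67), ([581.0, 453.0, 5.0], 0.36)]
side gate_centre [([528.0, -107.0, 78.0], 0.97), ([756.0, -125.0, 59.0], 0.7), ([440.0, 116.0, 61.0], 0.61)]
side green_dot [([616.0, -84.0, 83.0], 0.53), ([490.0, -31.0, 79.0], 0.5)]
side yellow_dot [([614.0, -86.0, 83.0], 0.51)]
side lever_knob [([480.0, -126.0, 131.0], 0.68), ([753.0, -131.0, 104.0], 0.43), ([445.0, 116.0, 105.0], 0.43)]
side case [([582.0, 450.0, 2.0], 0.75)]
side case_lid_handle [([700.0, 434.0, 206.0], 0.67), ([508.0, 233.0, 2.0], 0.3)]
side plate [([655.0, -366.0, 3.0], 0.41)]
side hood [([499.0, -332.0, 1.0], 0.66)]
side adapter [([511.0, 233.0, 5.0], 0.58)]
1.1
```

View pics/top0.png

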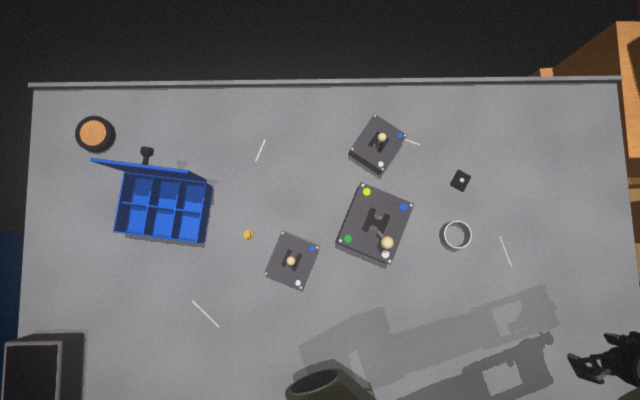

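View pics/side0.png

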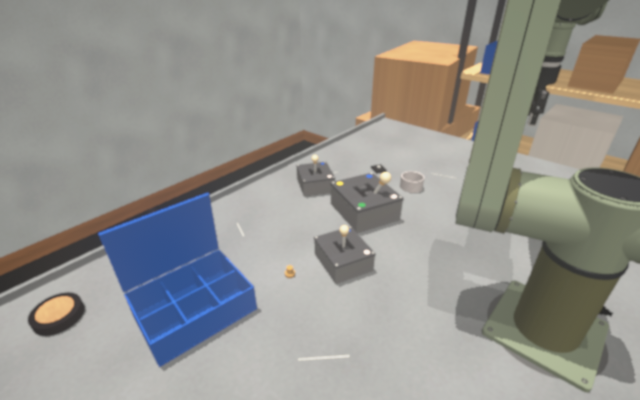

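Top view: green dot at (347,239), white (385,254), blue (404,207), yellow (367,191), knob (387,243). The largest unit is at about (529,-107) and green lies on its -x side. Next I fit the pose from the dots.

```bash
cat > h.py <<'E'
from bench import env
import numpy as np,cv2
from scipy.spatial.transform import Rotation as R
def ray(cam,uv,z):
    c=env.calibration(cam); f=200/np.tan(np.radians(c["vfov"])/2)
    Rm=cv2.Rodrigues(np.array(c["rvec"],float))[0]; t=np.array(c["tvec"],float).ravel()
    o=-Rm.T@t; d=Rm.T@np.array([(uv[0]-c["cx"])/f,(uv[1]-c["cy"])/f,1])
    return o+d*(z-o[2])/d[2]
E
python3 - <<'E'
from h import *
im=cv2.imread("pics/top0.png"); hsv=cv2.cvtColor(im,cv2.COLOR_BGR2HSV)
g={"green":((347,239),(-66,52)),"white":((385,254),(-66,-52)),"blue":((404,207),(66,-52)),"yellow":((367,191),(66,52))}
W=[];M=[]
for n,(p,m) in g.items():
    u,v=p; w=im[v-7:v+8,u-7:u+8].astype(float)
    k=w.min(2)>150 if n=="white" else (w.max(2)-w.min(2))>70
    ys,xs=np.nonzero(k); uv=(u-7+xs.mean(),v-7+ys.mean()); q=ray("top",uv,81)
    print(n,len(xs),np.round(uv,1),np.round(q,1)); W.append(q[:2]);M.append(m)
W=np.array(W);M=np.array(M,float)
wc=W.mean(0);H=(W-wc);yaw=np.arctan2((M[:,0]*H[:,1]-M[:,1]*H[:,0]).sum(),(M*H).sum())
c,s=np.cos(yaw),np.sin(yaw);Rz=np.array([[c,-s],[s,c]])
print("centre",wc,"yaw",np.degrees(yaw),"res",np.round(H-M@Rz.T,1).tolist())
print("knob pred",wc+Rz@[-43,-38], "seen",ray("top",(387,243),131))
st=env.get_state();print(R.from_quat(st["tcp_rot"]).as_matrix().round(2),env.calibration("wrist"))
# candidate tool orientations
for base in (0,90,180,270):
    q=(R.from_euler("z",yaw+np.radians(base))*R.from_euler("x",np.pi)).as_quat()
    for l in [(-75,-38),(0,-75),(35,38)]:
        p=wc+Rz@l; a=env.ik([*p,200],q); print(base,l,None if a is None else np.round(a,2))
E
```

```text
green 42 [347.4 238.1] [494.8 -31.   81. ]
white 51 [385.5 254.9] [ 449.9 -127.7   81. ]
blue 49 [403.3 206.6] [ 573.8 -179.3   81. ]
yellow 50 [366.4 191.3] [615.7 -84.3  81. ]
centre [ 533.54838371 -105.56722353] yaw -23.63442587966694 res [[0.8, 0.5], [-2.3, -0.9], [0.6, 0.4], [0.8, 0.1]]
knob pred [ 478.92095402 -123.14117941] seen [ 479.4945239  -122.58265767  131.        ]
[[ 0.9   0.43 -0.  ]
 [ 0.43 -0.9  -0.  ]
 [-0.   -0.   -1.  ]] {'vfov': 71.37618653288736, 'cx': 319.5324784269934, 'cy': 200.7434830872259, 'hand_eye': array([[ 3.42642944e-04, -9.55748380e-01, -2.94185174e-01,
         7.33382246e+01],
       [ 9.99999898e-01,  2.41133051e-04,  3.81325765e-04,
        -1.70650529e+00],
       [-2.93513714e-04, -2.94185274e-01,  9.55748366e-01,
        -1.43306171e+02],
       [ 0.00000000e+00,  0.00000000e+00,  0.00000000e+00,
         1.00000000e+00]])}
0 (-75, -38) [-0.43 -0.01  1.84 -0.    1.31  1.56]
0 (0, -75) [-0.5   0.15  1.68 -0.    1.32  1.49]
0 (35, 38) [-0.29  0.26  1.55 -0.    1.34  1.69]
90 (-75, -38) [-0.43 -0.01  1.84 -0.    1.31 -0.02]
90 (0, -75) [-0.5   0.15  1.68  0.    1.32 -0.08]
90 (35, 38) [-0.29  0.26  1.55 -0.    1.34  0.12]
180 (-75, -38) [-0.43 -0.01  1.84  0.    1.31 -1.59]
180 (0, -75) [-0.5   0.15  1.68  0.    1.32 -1.65]
180 (35, 38) [-0.29  0.26  1.55  0.    1.34 -1.45]
270 (-75, -38) None
270 (0, -75) None
270 (35, 38) None
```

```bash
cat >> h.py <<'E'
yaw=np.radians(-23.63); C=np.array([533.0,-105.8])
Rz=R.from_euler("z",yaw).as_matrix()[:2,:2]
Q=(R.from_euler("z",yaw)*R.from_euler("x",np.pi)).as_quat()
def P(x,y,z): return [*(C+Rz@[x,y]),z]
def G(p): return np.round(Rz.T@(np.array(p[:2])-C),1)
def rep(tag):
    s=env.get_state(); print(tag,"t",round(s["time"],2),"tcp",G(s["tool_pos"]),round(s["tool_pos"][2],1),"F",np.round(s["force"],1))
def look(n):
    im=env.capture("top"); cv2.imwrite(f"pics/{n}.png",cv2.resize(im[140:300,280:480,::-1],None,fx=4,fy=4,interpolation=cv2.INTER_CUBIC)[:600])
    for c in ("top","side"):
        if c=="side": env.capture(c)
        print(c,[(G(d["centre"]),round(d["centre"][2]),round(d["confidence"],2)) for d in env.mark_of(c,"lever_knob")])
E
python3 - <<'E'
from h import *
env.grip(0)
env.move_ptp(P(-95,-38,230),Q); rep("above")
env.movel(P(-95,-38,118),v=120); rep("down")
env.movel(P(-72,-38,118),v=60); rep("near")
env.movel(P(-28,-38,120),v=40); rep("pushed")
look("s1")
E
```

```text
above t 3.53 tcp [-94.6 -38.5] 230.2 F [0.4 0.1 0. ]
down t 4.62 tcp [-94.2 -38.1] 118.7 F [-0.2  0.3  0.3]
near t 5.15 tcp [-71.8 -38. ] 117.9 F [-0.1 -0.2  0.1]
pushed t 6.4 tcp [-27.7 -37.9] 120.0 F [-0.6  0.6  1.8]
top [(array([-175.1,  163.5]), 104, 0.6), (array([207.1,  66.6]), 106, 0.44)]
side [(array([211. ,  64.7]), 100, 0.62), (array([-182.8,  531.8]), 3, 0.58), (array([-168.2,  165.8]), 105, 0.57), (array([ -0.4, -38. ]), 139, 0.49)]
```

View pics/s1.png

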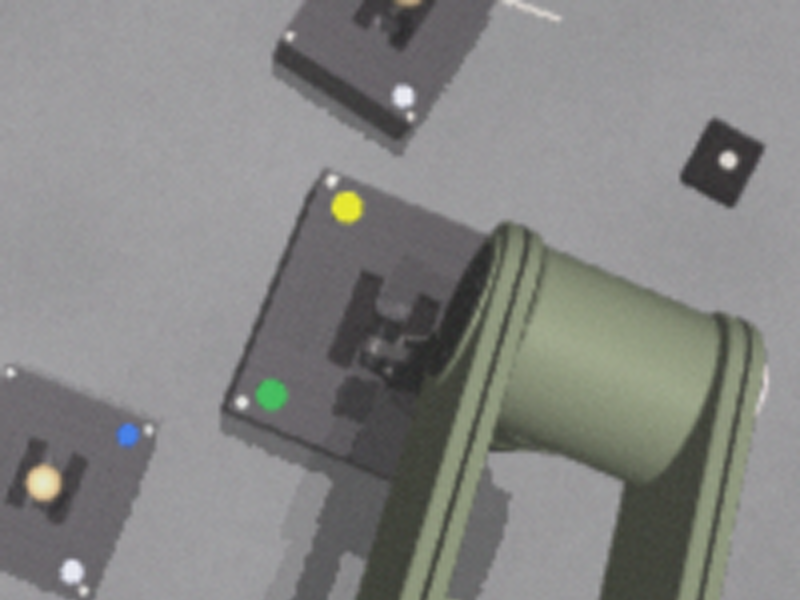

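The arm hides the knob from the top camera, but the side camera puts it at (-0.4,-38) in the gate frame, so it is at the crossbar. Next I go round it and push it along the crossbar towards +y.

```bash
cat >> h.py <<'E'
def push(a,b,z,n,v=40,lim=12):
    a,b=np.array(a,float),np.array(b,float)
    for i in range(1,n+1):
        p=a+(b-a)*i/n; env.movel(P(*p,z),v=v)
        F=np.linalg.norm(Rz.T@np.array(env.get_state()["force"])[:2])
        if F>lim: print("force stop",i,F); break
    rep("push")
E
python3 - <<'E'
from h import *
for x,y,v in [(-50,-38,100),(-50,-88,120),(0,-88,120)]: env.movel(P(x,y,120),v=v)
rep("at")
look("s1b")
push((0,-72),(0,-56),120,4)
push((0,-56),(0,7),122,9)
look("s2")
E
```

```text
at t 8.1 tcp [ -0.6 -87.5] 119.6 F [-0.4  0.   0.3]
top [(array([ -3.5, -40.6]), 137, 0.66), (array([209.3,  64.6]), 106, 0.59), (array([-174.6,  162.1]), 103, 0.58), (array([-67.9,  54.4]), 79, 0.45)]
side [(array([ -1.3, -37.8]), 138, 0.74), (array([-172.6,  165.9]), 104, 0.62), (array([211.4,  64.7]), 103, 0.56)]
push t 9.7 tcp [  0.4 -56.1] 120.3 F [-0.4 -2.5  1.4]
push t 12.63 tcp [-0.3  7.4] 121.9 F [-1.  -1.4 -0.7]
top [(array([-172.9,  161.4]), 106, 0.54), (array([211.7,  61.8]), 107, 0.46), (array([-1. , 35.6]), 139, 0.36)]
side [(array([210.4,  65.7]), 103, 0.58), (array([-1.3, 36.7]), 135, 0.48), (array([-167.8,  164.8]), 106, 0.46), (array([ 218.2, -192.1]), 2, 0.39)]
```

View pics/s2.png

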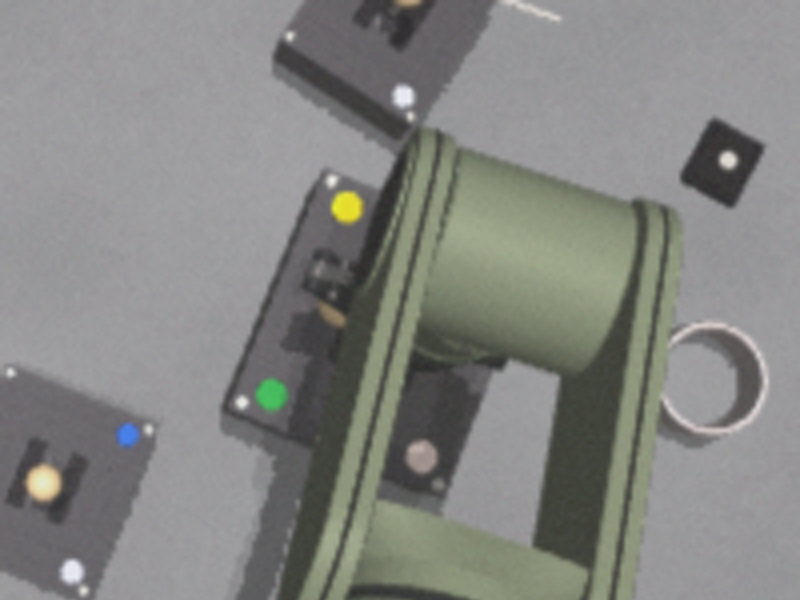

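The knob shows at about (-1,36.5), just under the middle of the knob's travel into the far leg (38). I'll nudge it 2 mm further, go round on the +x side and push it home towards green.

```bash
python3 - <<'E'
from h import *
push((0,7),(0,10),122,3,lim=8)
for x,y,v in [(0,-12,80),(46,-12,120),(46,38,120)]: env.movel(P(x,y,122),v=v)
rep("at")
push((32,38),(16,38),121,4)
push((16,38),(-16,38),117,8)
push((-16,38),(-18,38),117,2,lim=8)
env.movel(P(20,38,118),v=100); env.movel(P(60,38,230),v=150); env.move_ptp(P(-60,-240,250),Q); rep("clear")
look("s3")
E
```

```text
push t 13.58 tcp [-0.1  9.4] 121.8 F [-1.7 -4.9 -1.8]
at t 15.11 tcp [45.6 38.1] 121.9 F [ 0.4 -0.1 -0.2]
push t 16.46 tcp [15.9 38. ] 121.2 F [ 2.1 -0.7  2.3]
push t 18.5 tcp [-16.5  38. ] 116.9 F [ 1.4  0.7 -0.9]
push t 19.0 tcp [-17.4  37.9] 117.1 F [ 4.  -1.7 -3.9]
clear t 21.63 tcp [ -59.7 -239.4] 249.8 F [1.3 0.6 0.1]
top [(array([-41.6,  37.6]), 132, 0.54), (array([-172. ,  160.8]), 105, 0.47), (array([210.3,  65.6]), 108, 0.45)]
side [(array([-44.9,  37.8]), 129, 0.46), (array([209.3,  62.7]), 104, 0.46), (array([-169.1,  165.4]), 105, 0.46)]
```

View pics/s3.png

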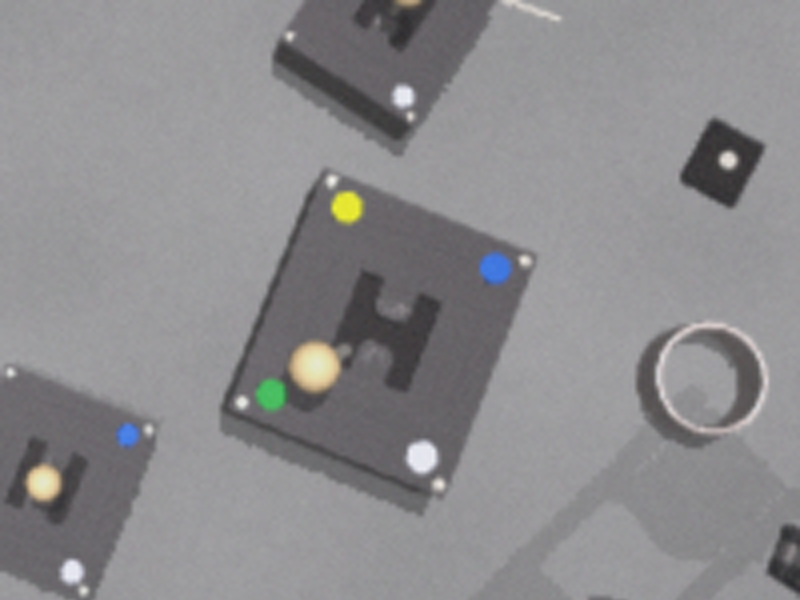

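The crop shows the knob at (315,366), right beside the green dot at (271,395). It measures (-43,38), which is fully home, and the arm is clear.

```bash
python3 -c "
from bench import env
env.pause(0.5); print(env.job_done())"
```

```text
the job is handed in; nothing more can be done
None
```

The lever is fully home in the green-dot slot, measured at about (-43, 38) mm in the gate frame. It was only pushed with the closed fingers, the loose parts, case and lid were never approached, and the job was handed in at about 22 s; no verdict came back.

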